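# Hold a spice tube in the V-cradle of the code reader

### The arm

A 6-joint arm with a two-finger parallel gripper is mounted at the origin on the work surface. World frame = base frame: x ahead of the robot, y to its left, z up, the work surface at z = 0. Lengths are in m, angles in degrees, forces in N, time in s.
With the tool pointing down it reaches from about 0.4 to 0.825 m from the base axis. Payload 7 kg.
Tool frame: the origin (TCP) lies midway between the tips of the shut fingers; the grasp point (between the pads) lies 19 mm behind it (r.grasp_offset is the distance from the TCP to the grasp point, in m); z points along the fingers, x is the direction in which the jaws open and shut, and the axes are right-handed (so a half turn about z gives the same grasp; the last joint's range is limited). The gripper opens to 88 mm and grips with 3 to 60 N. Pads are 19 mm wide; open, the fingers measure 130 mm over their backs; the gripper's body (78 mm by 193 mm) begins 47 mm behind the grasp point.
Start: joints at [-57.519, 20.546, 0.682, 0, -70.136, -16.507], TCP at [0.186, -0.649, 0.227] pointing down, gripper open.
Joint ranges: [-176.03, 176.03], [-82.01, 121.73], [-58.28, 71.71], [-173.87, 95.51], [-174.79, -0.11], [-173.66, 173.66]. Speed limits (degrees/s): [136.94, 136.94, 172.46, 180, 180, 180].

### API

Orientations are given as [roll, pitch, yaw] about the fixed x, y, z axes, in that order (R = Rz(yaw) Ry(pitch) Rx(roll)).
In Python, from plant import r gives the robot as it stands.
- The arm moves only by the tool step_arm, never from a script. Its argument "deltas" is a list of rows, each a list of 7 numbers: the turn, a rotation vector about the tool's x, y, z in rad, then the shift along the tool's x, y, z in mm, then the opening, from -1 (shut) to 1 (fully open), so that 0 is half open. In form: [[ax, ay, az, x, y, z, grip], ...]. A call has 1 to 10 rows; each row shifts and turns the pose as measured when the row begins, along the tool's axes as they then stand; what a row does not reach is not made up. A row lasts 1/10 s, in which the tool goes at most 50 mm and 8.59 degrees, less where a joint would pass 70% of its speed; a pose out of reach is approached as far as the arm can. A call with a gripper value outside its range is refused whole. The fingers move at their own pace and stop on an object; "squeeze" is the grip in N (left out, the last holds). Time passes only in rows, so rows that do not move let the fingers close. It gives the time, the measured TCP pose, the force and the opening at its end, in the units of the state.
- r.get_state(): the state, without advancing time (a new reading comes with each control period).
- r.capture(name): name is "scene" or "top" or "wrist"; returns the picture (480x640x3 uint8, red, green, blue); there is no depth.
- r.camera_info(name): a dict with "vertical_fov" (degrees; the focal length in pixels is half the picture's height over the tangent of half this angle, whatever the lens; pixels are square), "cx", "cy" (the principal point, pixels), "k1" (the pictures are not rectified: a ray, as slopes to the right and down, at radius r is drawn at 1 + k1 r^2 times it, then the intrinsics apply), "view" (4x4, takes a point from world to camera coordinates). Camera axes: x right, y down, z forward; pixel columns grow to the right and rows downward; lengths in m; the calibration is good to about 2 mm. A picture is of the moment at which its call begins: read the wrist's pose just before it. camera_info takes no time and is no camera call; for the wrist camera it gives the pose at the moment of the call.
- r.close_job(): hands the job in, once; it reports no verdict.
The state is a dict: "time_s": time; "joints": joint angles; "qd": joint speeds; "joint_torque": joint torques, N m; "tcp_pos": TCP position; "eef_rot": TCP orientation; "contact_force": force on the tool from outside, world axes, zero at the start; "moment": the same for the moment, N m; "gripper_width": finger opening in m.
Only numpy, scipy, OpenCV 4.12 (cv2) and the standard library are available. Lean on these libraries where they do the work, as an engineer would, in place of code of your own. Each camera call takes 0.05 s, during which the arm holds its last target.

### The job

Take the spice tube with the red cap out of the wire rack and lay it in the raised V-cradle of the code reader, cap towards the reader and centred along the cradle, without dropping it. Press it down gently so that it lies firmly on both sloping faces of the V, and finish while still holding it pressed there, without letting go at the end. Leave the other tubes, the pepper mill, the tin and the jar as they are.

Things in the scene. Friction and masses are not known exactly. Their poses are not given: they have to be found in the camera images.
- tube_red: sealed white plastic spice tube with red cap and bands, about 0.22 kg (give or take a third): a cylinder 44 mm in diameter, 110 mm long, plus a cap 38 mm in diameter, 15 mm long. Origin on its axis, mid-length of the 110 mm cylinder; x runs along the axis, away from the cap (cap at the -x end). Starts lying level in one of the rack's three places, which one varies
- tube_red_cap (a point): middle of the outer end of the red cap, on the tube's axis, 70 mm from the tube's origin
- tube_green: the same kind of tube with green cap and bands; leave it in the rack
- tube_yellow: the same kind of tube with yellow cap and bands; leave it in the rack
- rack: fixed wire rack, 130 mm long (x), 230 mm wide (y), origin under its centre on the counter. Three places 90 mm apart along y, all filled at the start: pairs of 8 mm wires along x, 22 mm apart, on which a tube lies along the rack's x, caps to -x, its axis 56 mm above the counter. Open between the places down to the counter, except for cross wires 58 mm either side of the middle
- cradle: fixed code reader: black base plate 235 x 90 x 8 mm, a blue block with the V-cradle on top, grey reader head. Origin on the counter under the middle of the V, x along the V. The head (50 mm in x, 70 wide, 125 tall) stands at the -x end, its near face 115 mm from the origin. The V is 80 mm long, 37 mm wide overall, so fingers holding the tube can reach down past it; no end stops
- face_left: the fixed aluminium face of the V on the cradle's +y side, sloping 35 degrees from level down to the bottom of the V (opening angle 110 degrees); the bottom line is 70 mm above the counter, the top edges 81 mm. Origin as the cradle's. Rigid, polished and slippery (friction about 0.2), so a tube pressed down slides to the middle
- face_right: the same on the cradle's -y side
- seat (a point): where the tube's origin comes to lie when it is seated and centred: above the middle of the V, 97 mm above the counter; axes as the cradle's. A steady push straight down of some 10 to 20 N on the tube, without sideways load, holds it well on both faces
- mill: loose dark wooden pepper mill standing on the counter, 58 mm in diameter, 195 mm tall, origin under its foot; leave it alone
- tin: loose closed tin with a green label, 74 mm in diameter, 100 mm tall, origin under its bottom; leave it alone
- jar: loose closed glass jar with an orange lid, 70 mm in diameter, 85 mm tall, origin under its bottom; leave it alone
Mind the look-alikes: they are no part of the job. What is shaped like the tube_red but blue, pink or turquoise is not meant.

How it is judged (in metres and radians):
On the way, in this order (a step that is already met when the one before it is completed fails the run):
1. the red-capped tube is held by the fingers, lifted clear of the rack (height (world z) of tube_red above 0.085 m and contact force between tube_red and the fingers above 1 N and contact force between tube_red and rack below 0.05 N), for 0.1 s.
2. it lies in the V, touching both faces, cap towards the reader (x of tube_red in the frame of seat between -0.015 and 0.015 m and y of tube_red in the frame of seat between -0.003 and 0.003 m and z of tube_red in the frame of seat between -0.003 and 0.003 m and angle between the x axis of tube_red and the x axis of cradle, either way round below 0.05 rad and x of tube_red_cap in the frame of seat below -0.04 m and contact force between tube_red and face_left above 0.3 N and contact force between tube_red and face_right above 0.3 N), for 0.2 s.
At the end, for the whole second after the job is handed in: For the last second the red-capped tube lies still in the V (origin within 3 mm of the seat sideways and in height, 15 mm along it; axis within 0.05 rad), cap on the reader's side, fingers on it, pressed onto each face with 2.5 to 30 N (its weight alone gives under 1.8 N) (x of tube_red in the frame of seat between -0.015 and 0.015 m and y of tube_red in the frame of seat between -0.003 and 0.003 m and z of tube_red in the frame of seat between -0.003 and 0.003 m and angle between the x axis of tube_red and the x axis of cradle, either way round below 0.05 rad and x of tube_red_cap in the frame of seat below -0.04 m and contact force between tube_red and face_left between 2.5 and 30 N and contact force between tube_red and face_right between 2.5 and 30 N and contact force between tube_red and the fingers above 2 N and linear speed of tube_red below 0.02 m/s); the arm keeps its last pose, push and grip.
It fails at once if another tube is moved more than 20 mm (distance of any of tube_green, tube_yellow from where it was at the start of the episode above 0.02 m).
It fails at once if the mill, tin or jar is moved more than 25 mm (distance of any of mill, tin, jar from where it was at the start of the episode above 0.025 m).
It fails at once if the tube is dropped: it moves faster than 0.45 m/s with no finger on it (linear speed of tube_red above 0.45 m/s and contact force between tube_red and the fingers below 0.01 N).
It fails at once if the tube is forced onto the cradle with more than 60 N on a face (contact force between tube_red and face_left above 60 N or contact force between tube_red and face_right above 60 N).
It also fails if it takes over 42 s, if anything falls off the work surface, if the arm or the gripper's body presses on something with over 40 N, if the wrist force passes 120 N, or if a joint passes its speed limit or range.

## Working session

There is one attempt and no reset: what is moved stays moved. The work goes in short steps, Python scripts to look and compute and a tool call to move; the robot and the scene stay as the last step left them, time stands still between calls to the robot, and variables do not carry over. Pictures are saved under pics/ and viewed, and the job is handed in when it is done.

Besides the shell and the picture viewer there is one more tool, called after "Emit:" in YAML: its name, and indented under it one key for each argument. step_arm: Moves the arm, as the interface text tells. Its arguments: {"type":"object","properties":{"deltas":{"type":"array","items":{"type":"array","items":{"type":"number"}}},"squeeze":{"type":"number"}},"required":["deltas"]}

```bash
mkdir -p pics; ls; python3 - <<'E'
from plant import r
import cv2
print(r.get_state(), r.grasp_offset)
for n in("scene","top","wrist"):
    i=r.camera_info(n);print(n,i)
    cv2.imwrite(f"pics/{n}0.png",r.capture(n)[:,:,::-1])
E
```

```text
pics
{'time_s': 0.0, 'joints': array([-5.75214007e+01,  2.05900055e+01,  6.32455738e-01, -2.20236685e-02,
       -7.01346235e+01, -1.65059539e+01]), 'qd': array([-0.02800936,  0.05918971, -0.0530285 ,  0.02579476,  0.07833394,
       -0.03946938]), 'joint_torque': array([-2.29733712e-03, -5.82719493e+01,  2.93039292e+01,  6.99709520e+00,
        6.66759574e-03, -1.18232870e-04]), 'tcp_pos': array([ 0.1855797 , -0.64846722,  0.22562282]), 'eef_rot': array([-1.79993660e+02, -9.42575554e-02,  1.05965140e+02]), 'contact_force': array([-0.27806982,  0.06425469, -0.43402812]), 'moment': array([-0.00146098, -0.00148525, -0.0438817 ]), 'gripper_width': 0.0877950195792961} 0.0188
scene {'vertical_fov': 55.00949374394248, 'cx': 319.79297270368255, 'cy': 233.95239134167997, 'k1': -0.10272742743729464, 'view': array([[-0.61954901,  0.78480608,  0.01544136,  0.30324324],
       [ 0.6589512 ,  0.53068372, -0.53306483, -0.35823793],
       [-0.426547  , -0.32008468, -0.84593348,  1.47385321],
       [ 0.        ,  0.        ,  0.        ,  1.        ]])}
top {'vertical_fov': 54.28598203895699, 'cx': 317.0725667626082, 'cy': 250.56230943278425, 'k1': -0.01130522385665365, 'view': array([[ 1.98864635e-02, -9.99802072e-01,  5.87829394e-04,
         5.99871895e-02],
       [-9.95524821e-01, -1.98557081e-02, -9.23909128e-02,
         5.80933053e-01],
       [ 9.23842978e-02,  1.25212976e-03, -9.95722639e-01,
         1.13294031e+00],
       [ 0.00000000e+00,  0.00000000e+00,  0.00000000e+00,
         1.00000000e+00]])}
wrist {'vertical_fov': 63.13256277764984, 'cx': 317.4832839896385, 'cy': 239.44622695906426, 'k1': 0.025821835120956642, 'view': array([[-0.27561011,  0.96126867,  0.00126845,  0.67494908],
       [ 0.91852759,  0.26296604,  0.29522182, -0.03705838],
       [ 0.28345392,  0.08253122, -0.9554279 ,  0.3919114 ],
       [ 0.        ,  0.        ,  0.        ,  1.        ]])}
```

View pics/scene0.png

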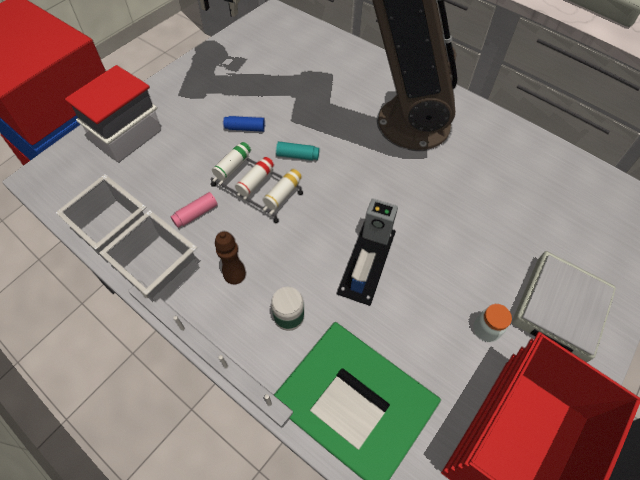

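View pics/top0.png

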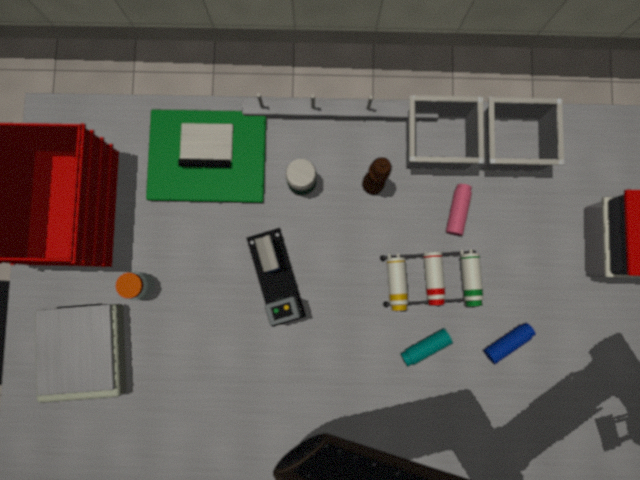

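The scene shows the red-capped tube in the middle place, with green and yellow on either side. The caps point towards the robot, and the reader head is on the robot's side. I'll zoom in to measure.

```bash
python3 - <<'E'
import cv2
t=cv2.imread('pics/top0.png')
a=cv2.resize(t[235:325,375:495],None,fx=5,fy=5,interpolation=cv2.INTER_CUBIC)
b=cv2.resize(t[220:340,235:315],None,fx=5,fy=5,interpolation=cv2.INTER_CUBIC)
cv2.imwrite('pics/a.png',a);cv2.imwrite('pics/b.png',b)
s=cv2.imread('pics/scene0.png')
cv2.imwrite('pics/c.png',cv2.resize(s[190:310,325:405],None,fx=5,fy=5,interpolation=cv2.INTER_CUBIC))
E
```

```text
(no output)
```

View pics/a.png

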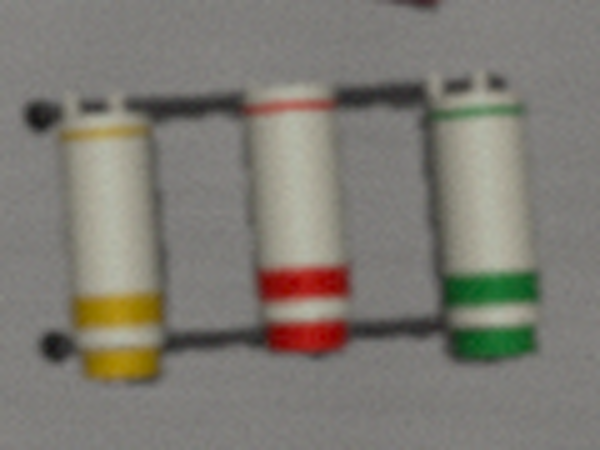

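View pics/b.png

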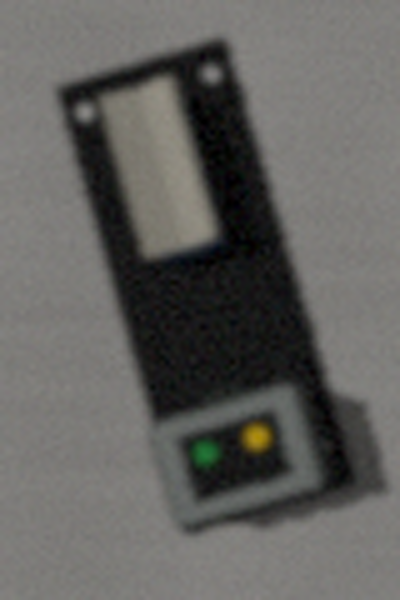

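View pics/c.png

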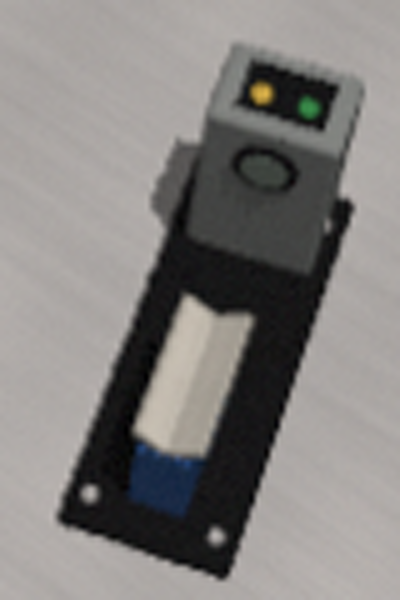

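```bash
cat >h.py <<'E'
import numpy as np,cv2
from plant import r
def K(n):
    i=r.camera_info(n);f=240/np.tan(np.radians(i['vertical_fov']/2))
    return np.array([[f,0,i['cx']],[0,f,i['cy']],[0,0,1.]]),np.array([i['k1'],0,0,0.]),i['view']
def ray(n,p,cal=None):
    k,d,V=cal or K(n)
    u=cv2.undistortPoints(np.array(p,float).reshape(-1,1,2),k,d).reshape(-1,2)
    R=V[:3,:3];c=-R.T@V[:3,3]
    return c,np.c_[u,np.ones(len(u))]@R
def plane(n,p,z,cal=None):
    c,d=ray(n,p,cal);return c+d*((z-c[2])/d[:,2:])
def proj(n,X,cal=None):
    k,d,V=cal or K(n);return cv2.projectPoints(np.array(X,float).reshape(-1,3),cv2.Rodrigues(V[:3,:3])[0],V[:3,3],k,d)[0].reshape(-1,2)
E
python3 - <<'E'
from h import *
np.set_printoptions(precision=4,suppress=True)
def un(p,o): return (np.array(p,float)+.5)/5-.5+np.array(o)
for n in('top','scene'): print(n,ray(n,[[320,240]])[0])
V=plane('top',un([[100,97],[178,75],[222,242],[147,262]],(235,220)),.081)
print('V top',V,V.mean(0),np.linalg.norm(V-np.roll(V,-1,0),axis=1))
# scene V: corners far-left etc
S=plane('scene',un([[186,293],[254,315],[206,462],[134,436]],(325,190)),.081)
print('V scene',S,S.mean(0),np.linalg.norm(S-np.roll(S,-1,0),axis=1))
for q in(V,S):
  d=(q[0]+q[1]-q[2]-q[3]); print(np.degrees(np.arctan2(d[1],d[0])))
B=plane('top',un([[62,90],[226,40]],(235,220)),.008);print('base far',B,np.linalg.norm(B[0]-B[1]))
B=plane('scene',un([[62,520],[225,577],[352,203]],(325,190)),.008);print('base far scene',B,np.linalg.norm(B[0]-B[1]), B[:2].mean(0))
T=plane('top',un([[308,350],[304,282],[290,105],[288,87]],(375,235)),.056);print('tube z56',T)
T2=plane('top',un([[308,350],[304,282],[290,105],[288,87]],(375,235)),.075);print('tube z75',T2)
for q in (T,):
  d=q[3]-q[0];print(np.degrees(np.arctan2(d[1],d[0])),np.linalg.norm(d))
feet=plane('top',un([[40,115],[57,347],[488,80]],(375,235)),.045);print(feet)
E
```

```text
top [0.4725 0.0701 1.1817]
scene [1.0526 0.4239 1.0511]
V top [[0.5991 0.2199 0.081 ]
 [0.6104 0.1833 0.081 ]
 [0.5316 0.1602 0.081 ]
 [0.5215 0.1953 0.081 ]] [0.5656 0.1897 0.081 ] [0.0383 0.082  0.0364 0.0815]
V scene [[0.5313 0.1624 0.081 ]
 [0.5206 0.1956 0.081 ]
 [0.6003 0.2232 0.081 ]
 [0.6104 0.1888 0.081 ]] [0.5656 0.1925 0.081 ] [0.0348 0.0843 0.0359 0.0834]
16.941004499436673
-161.19482985080617
base far [[0.6107 0.2491 0.008 ]
 [0.6378 0.167  0.008 ]] 0.08647869859311322
base far scene [[0.6371 0.1707 0.008 ]
 [0.6116 0.2518 0.008 ]
 [0.3896 0.1802 0.008 ]] 0.08498895556341342 [0.6243 0.2113 0.008 ]
tube z56 [[ 0.4528 -0.216   0.056 ]
 [ 0.4852 -0.2141  0.056 ]
 [ 0.5703 -0.2076  0.056 ]
 [ 0.579  -0.2067  0.056 ]]
tube z75 [[ 0.4532 -0.2111  0.075 ]
 [ 0.485  -0.2093  0.075 ]
 [ 0.5686 -0.203   0.075 ]
 [ 0.5772 -0.202   0.075 ]]
4.1988947723124515 0.12649920434810916
[[ 0.5639 -0.0884  0.045 ]
 [ 0.4517 -0.0974  0.045 ]
 [ 0.5854 -0.3072  0.045 ]]
```

```bash
python3 - <<'E'
import cv2
s=cv2.imread('pics/scene0.png')
cv2.imwrite('pics/d.png',cv2.resize(s[130:230,200:310],None,fx=6,fy=6,interpolation=cv2.INTER_CUBIC))
E
```

```text
(no output)
```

View pics/d.png

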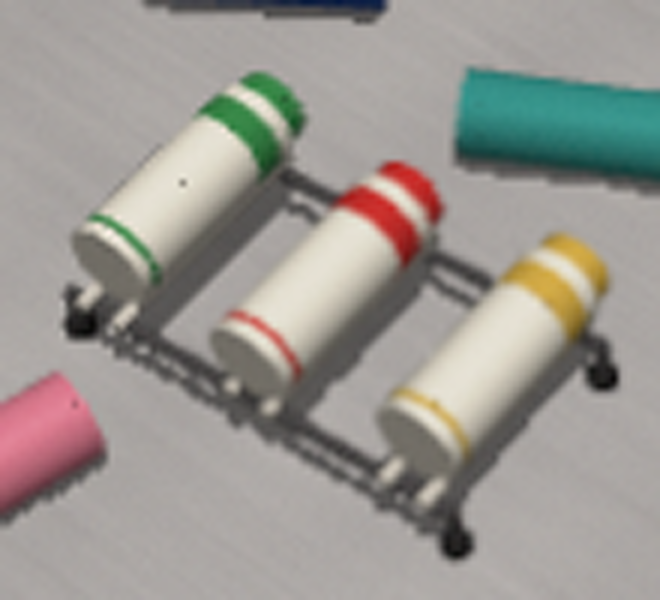

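View pics/wrist0.png

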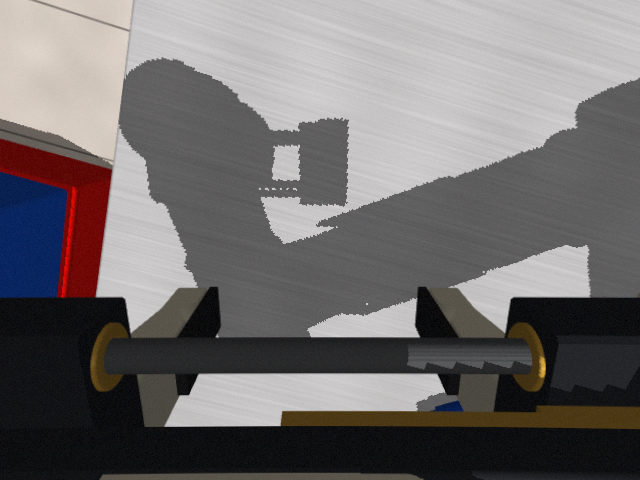

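Emit:
step_arm:
  deltas:
    - [0,0,0,15,20,0,0.45]
    - [0,0,0,28,38,0,0.45]
    - [0,0,0,28,38,0,0.45]
    - [0,0,0,28,38,0,0.45]
    - [0,0,0,28,38,0,0.45]
    - [0,0,0,28,38,0,0.45]
    - [0,0,0,28,38,0,0.45]
    - [0,0,0,28,38,0,0.45]
    - [0,0,0,20,28,0,0.45]
    - [0,0,0,0,0,0,0.45]

```text
time_s: 1.15
tcp_pos: [0.4305, -0.3288, 0.2222]
eef_rot: [-179.9, -0.4, 105.7]
contact_force: [0.4, -0.4, -0.4]
gripper_width: 0.0636
```

```bash
python3 - <<'E'
from h import *
np.set_printoptions(precision=4,suppress=True)
print(r.get_state())
cv2.imwrite("pics/w1.png",r.capture("wrist")[:,:,::-1])
E
```

```text
{'time_s': 1.15, 'joints': array([-16.8276,   8.4053, -16.1848,  -0.2736, -65.6965, -57.3625]), 'qd': array([-0.4422, -0.3114, -0.7094,  0.251 , -0.2813,  1.4659]), 'joint_torque': array([  1.0231, -40.3897,  28.2459,   6.5902,  -0.0069,  -0.718 ]), 'tcp_pos': array([ 0.4305, -0.3288,  0.2222]), 'eef_rot': array([-179.8926,   -0.3642,  105.6964]), 'contact_force': array([ 0.3788, -0.4223, -0.4052]), 'moment': array([-0.0426,  0.0741, -0.0049]), 'gripper_width': 0.0636456555773646}
```

View pics/w1.png

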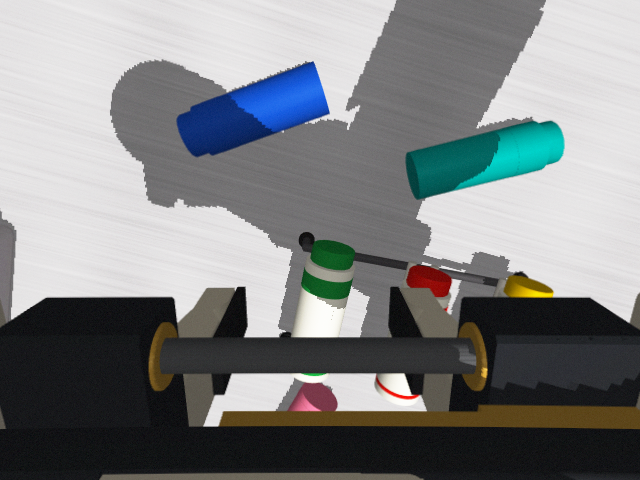

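Red is the right-hand tube beyond the green one, seen here from the robot's side. Next I'll hover above it.

Emit:
step_arm:
  deltas:
    - [0,0,0,22,30,0,0.45]
    - [0,0,0,22,30,10,0.45]
    - [0,0,0,22,30,20,0.45]
    - [0,0,0,22,30,20,0.45]
    - [0,0,0.1,0,0,20,0.45]
    - [0,0,0.09,0,0,20,0.45]
    - [0,0,0,0,0,0,0.45]

```text
time_s: 1.9
tcp_pos: [0.5223, -0.2126, 0.1296]
eef_rot: [-179.8, -0.3, 94.2]
contact_force: [-0.6, -0.7, 0.6]
gripper_width: 0.0637
```

```bash
python3 - <<'E'
from h import *
np.set_printoptions(precision=4,suppress=True)
print(r.get_state())
a=r.capture("wrist")[:,:,::-1];b=r.capture("scene")[:,:,::-1];c=r.capture("top")[:,:,::-1]
cv2.imwrite("pics/w2.png",a);cv2.imwrite("pics/s2.png",b)
cv2.imwrite("pics/s2c.png",cv2.resize(b[90:240,180:330],None,fx=4,fy=4,interpolation=cv2.INTER_CUBIC))
# consistency of tube estimate in scene
s0=cv2.imread('pics/scene0.png')
u=np.array([np.cos(np.radians(4.5)),np.sin(np.radians(4.5)),0]);o=np.array([.5225,-.211,.056])
P=proj('scene',[o+.055*u,o-.070*u,o-.055*u+[0,0,.022],o+.055*u+[0,0,.022]])
im=cv2.resize(s0[130:230,200:310],None,fx=6,fy=6,interpolation=cv2.INTER_CUBIC)
for p in P: cv2.drawMarker(im,tuple(int(v) for v in (p-[200,130])*6+3),(255,0,0),0,12,2)
cv2.imwrite('pics/d2.png',im)
E
```

```text
{'time_s': 1.9, 'joints': array([ -2.431 ,  15.1107, -20.6848,  -0.2963, -54.4161, -83.2308]), 'qd': array([-0.282 , -1.1791,  1.9562,  1.1723, -1.874 ,  3.9651]), 'joint_torque': array([  0.6091, -46.6289,  25.4548,   6.088 ,   0.6471,  -1.2515]), 'tcp_pos': array([ 0.5223, -0.2126,  0.1296]), 'eef_rot': array([-179.8178,   -0.2637,   94.1648]), 'contact_force': array([-0.6465, -0.6716,  0.6178]), 'moment': array([-0.078 ,  0.0675,  0.0309]), 'gripper_width': 0.06373426797541}
```

View pics/w2.png

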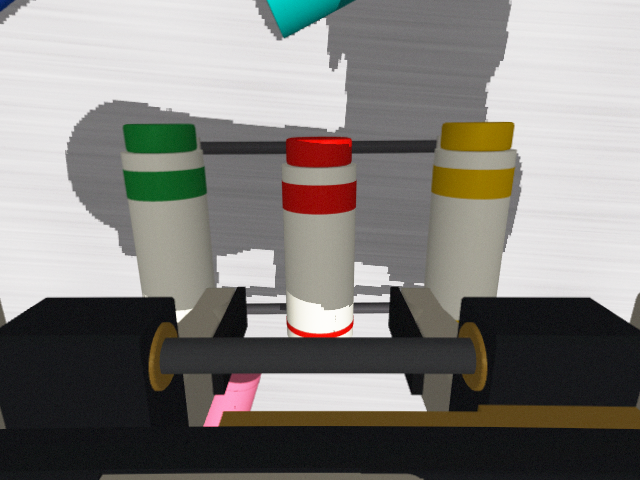

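View pics/d2.png

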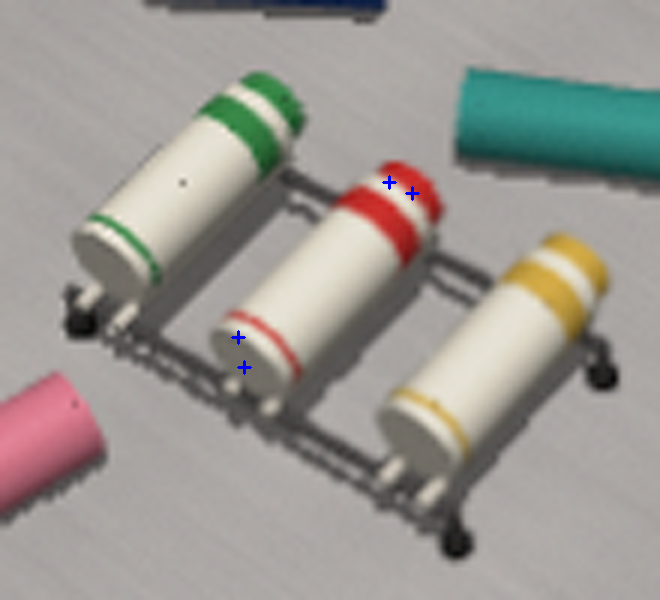

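View pics/s2c.png

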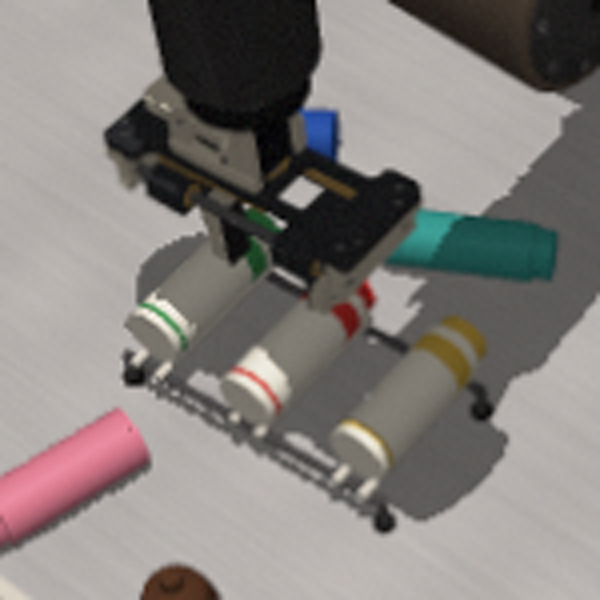

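```bash
python3 - <<'E'
from h import *
np.set_printoptions(precision=4,suppress=True)
T=plane('wrist',[[319.5,165],[319.5,195],[320,240],[320,300],[320,335]],.056);print(T)
d=T[-1]-T[0];print(np.degrees(np.arctan2(d[1],d[0])))
print(plane('wrist',[[319,138],[320,327]],.077))
print(plane('scene',(np.array([[255,360]])+.5)/6-.5+[200,130],.056))
E
```

```text
[[ 0.4714 -0.2166  0.056 ]
 [ 0.4894 -0.2152  0.056 ]
 [ 0.5181 -0.2126  0.056 ]
 [ 0.5597 -0.2093  0.056 ]
 [ 0.5859 -0.2073  0.056 ]]
4.677201979038974
[[ 0.4549 -0.2184  0.077 ]
 [ 0.5677 -0.2089  0.077 ]]
[[ 0.5715 -0.2056  0.056 ]]
```

Emit:
step_arm:
  deltas:
    - [0,0,-0.007,0,0,15,0.45]
    - [0,0,0,0,0,18,0.45]
    - [0,0,0,0,0,18,0.45]
    - [0,0,0,0,0,18,0.45]
    - [0,0,0,0,0,15,0.45]
    - [0,0,0,0,0,8,0.45]
    - [0,0,0,0,0,0,0.45]

```text
time_s: 2.75
tcp_pos: [0.5311, -0.2186, 0.0498]
eef_rot: [178.8, 0.1, 95.3]
contact_force: [-0.6, -0.2, -0.2]
gripper_width: 0.0639
```

Emit:
step_arm:
  deltas:
    - [0.02,0,0.01,4,-4,0,0.45]
    - [0,0,0,3,-4,0,0.45]
    - [0,0,0,0,0,0,0.45]

```text
time_s: 3.05
tcp_pos: [0.5233, -0.2125, 0.0525]
eef_rot: [179.9, 0.2, 94.7]
contact_force: [0.6, 0.3, 0.3]
gripper_width: 0.0633
```

```bash
python3 - <<'E'
from h import *
np.set_printoptions(precision=4,suppress=True)
print(r.get_state())
E
```

```text
{'time_s': 3.05, 'joints': array([ -2.143 ,  20.1602, -25.8512,   0.2252, -43.8363, -83.2777]), 'qd': array([ 0.1257, -0.156 ,  1.3513,  0.5551, -0.6979, -0.1246]), 'joint_torque': array([  0.0463, -49.9056,  21.5659,   5.1668,  -0.041 ,  -0.0706]), 'tcp_pos': array([ 0.5233, -0.2125,  0.0525]), 'eef_rot': array([179.8673,   0.1731,  94.7413]), 'contact_force': array([0.5641, 0.2623, 0.2652]), 'moment': array([ 0.0309, -0.0384,  0.0322]), 'gripper_width': 0.06325503960917864}
```

Emit:
step_arm:
  deltas:
    - [0,0,0,0,-1,8,0.45]
    - [0,0,0,0,0,7,0.45]
    - [0,0,0,0,0,0,0.45]

```text
time_s: 3.35
tcp_pos: [0.5229, -0.2124, 0.0376]
eef_rot: [179.7, 0.2, 94.8]
contact_force: [0.4, 0.4, -0.4]
gripper_width: 0.0633
```

Emit:
step_arm:
  deltas:
    - [0,0,0,0,0,0,-0.2]
    - [0,0,0,0,0,0,-0.2]
    - [0,0,0,0,0,0,-0.2]
    - [0,0,0,0,0,0,-0.2]
    - [0,0,0,0,0,0,-0.2]
  squeeze: 35

```text
time_s: 3.85
tcp_pos: [0.5226, -0.211, 0.0371]
eef_rot: [179.8, 0.1, 94.8]
contact_force: [0.3, -0.3, -2.1]
gripper_width: 0.0431
```

Emit:
step_arm:
  deltas:
    - [0,0,0,0,0,-8,-0.6]
    - [0,0,0,0,0,-15,-0.6]
    - [0,0,0,0,0,-20,-0.6]
    - [0,0,0,0,0,-20,-0.6]
    - [0,0,0,0,0,-20,-0.6]
    - [0,0,0,0,0,-20,-0.6]
    - [0,0,0,0,0,-10,-0.6]
    - [0,0,0,0,0,0,-0.6]

```text
time_s: 4.65
tcp_pos: [0.5206, -0.212, 0.1562]
eef_rot: [179.9, 0.1, 94.7]
contact_force: [1.0, 0.6, -2.0]
gripper_width: 0.0431
```

```bash
python3 - <<'E'
from h import *
np.set_printoptions(precision=4,suppress=True)
print(r.get_state())
a=r.capture("wrist")[:,:,::-1];b=r.capture("scene")[:,:,::-1]
cv2.imwrite("pics/w3.png",a);cv2.imwrite("pics/s3.png",b)
cv2.imwrite("pics/s3c.png",cv2.resize(b[90:240,180:330],None,fx=4,fy=4,interpolation=cv2.INTER_CUBIC))
E
```

```text
{'time_s': 4.65, 'joints': array([ -2.1229,  13.1994, -19.5303,   0.1303, -57.1984, -83.2279]), 'qd': array([-0.1507, -0.0827, -0.7286, -0.3387,  0.4862,  0.0359]), 'joint_torque': array([ -0.0302, -46.5198,  27.1932,   6.5961,  -0.4698,  -0.0011]), 'tcp_pos': array([ 0.5206, -0.212 ,  0.1562]), 'eef_rot': array([179.9416,   0.1173,  94.7196]), 'contact_force': array([ 0.9863,  0.5671, -1.9868]), 'moment': array([ 0.0038, -0.0528,  0.0318]), 'gripper_width': 0.043134768168910494}
```

View pics/w3.png

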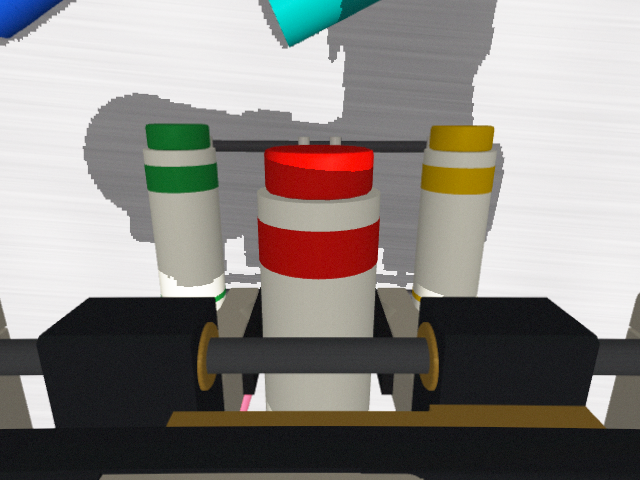

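View pics/s3c.png

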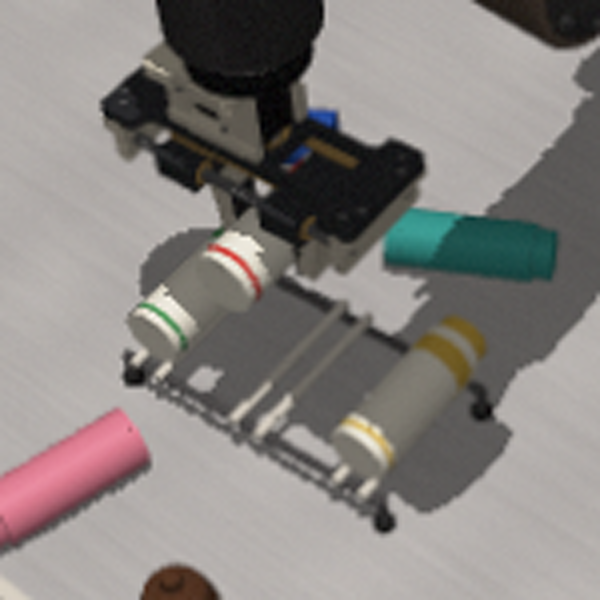

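```bash
cat >>h.py <<'E'
from scipy.spatial.transform import Rotation as Ro
def tool():
    s=r.get_state();return Ro.from_euler('xyz',s['eef_rot'],degrees=True).as_matrix(),np.array(s['tcp_pos'])
E
python3 - <<'E'
from h import *
np.set_printoptions(precision=4,suppress=True)
R,t=tool();print(R, (ray('wrist',[[320,240]])[0]-t)@R)
# tube axis level: cap toward -tool y ; points: cap rim bottom/top of outer face, shoulder rim
g=np.array([0,0,-r.grasp_offset])
for s in(-.005,0,.005):
  for tilt in(-3,0,3):
    u=-np.array([0,np.cos(np.radians(tilt)),np.sin(np.radians(tilt))]) # toward cap
    n=np.cross(u,[1,0,0]); n=n if n[2]<0 else -n  # up in tool
    o=g+np.array([0,s,0])
    P=[o+.07*u+.019*n,o+.07*u-.019*n,o+.055*u+.022*n]
    print(s,tilt,proj('wrist',np.array(P)@R.T+t).ravel())
E
python3 -c "
import cv2
a=cv2.imread('pics/w3.png');cv2.imwrite('pics/w3c.png',cv2.resize(a[130:290,230:410],None,fx=4,fy=3.5))"
```

```text
[[-0.0821  0.9966 -0.0013]
 [ 0.9966  0.0821 -0.0014]
 [-0.0013 -0.0014 -1.    ]] [-0.0007 -0.0799 -0.1588]
-0.005 -3 [319.704  131.9829 319.1963 133.9971 319.6614 182.1354]
-0.005 0 [319.7621 135.5184 319.2387 131.4599 319.7031 187.1704]
-0.005 3 [319.8209 139.9278 319.2829 129.3204 319.7444 192.8832]
0 -3 [319.668  148.69   319.1736 146.8047 319.6268 198.0732]
0 0 [319.7244 152.6347 319.215  144.609  319.6673 203.3689]
0 3 [319.7815 157.448  319.2581 142.8232 319.7074 209.3306]
0.005 -3 [319.6331 164.9722 319.1514 159.3612 319.5932 213.6211]
0.005 0 [319.6878 169.305  319.1918 157.4936 319.6326 219.1645]
0.005 3 [319.7433 174.5009 319.234  156.0472 319.6715 225.3625]
```

View pics/w3c.png

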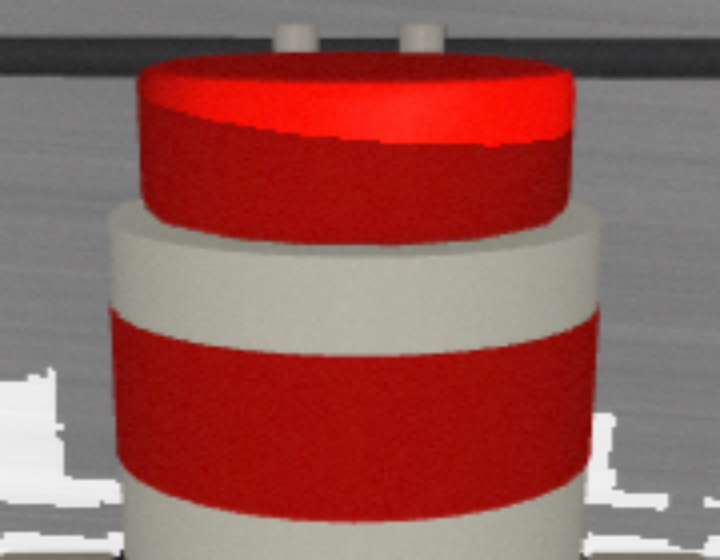

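The tube is held level and centred: the cap rim rows match the prediction for zero offset and zero tilt. Next I'll carry it over the cradle.

Emit:
step_arm:
  deltas:
    - [0,0,0,15,4,0,-0.6]
    - [0,0,0,30,6,0,-0.6]
    - [0,0,0,40,8,0,-0.6]
    - [0,0,0,40,8,0,-0.6]
    - [0,0,0,40,8,0,-0.6]
    - [0,0,0,40,8,0,-0.6]
    - [0,0,0,40,8,0,-0.6]
    - [0,0,0,40,8,0,-0.6]
    - [0,0,0,30,6,0,-0.6]
    - [0,0,0,15,3,0,-0.6]

```text
time_s: 5.75
tcp_pos: [0.5541, 0.1379, 0.1409]
eef_rot: [-178.9, 0.2, 94.4]
contact_force: [0.0, 0.1, -1.9]
gripper_width: 0.043
```

Emit:
step_arm:
  deltas:
    - [0,0,-0.08,0,0,0,-0.6]
    - [0,0,-0.08,0,0,0,-0.6]
    - [0,0,-0.07,0,0,0,-0.6]
    - [0,0,0,0,0,0,-0.6]

```text
time_s: 6.15
tcp_pos: [0.5512, 0.1412, 0.1361]
eef_rot: [-178.4, 0.0, 108.3]
contact_force: [-0.1, -0.7, -2.1]
gripper_width: 0.0432
```

```bash
python3 - <<'E'
from h import *
np.set_printoptions(precision=4,suppress=True)
print(r.get_state())
a=r.capture("wrist")[:,:,::-1]
cv2.imwrite("pics/w4.png",a)
E
```

```text
{'time_s': 6.15, 'joints': array([  33.7722,   15.9523,  -18.4449,   -0.503 ,  -57.1523, -105.2325]), 'qd': array([ 0.3765,  0.5836, -0.5985, -0.1953,  0.1419, -2.9867]), 'joint_torque': array([  0.1004, -49.2617,  26.3496,   6.3892,  -0.1944,   0.9856]), 'tcp_pos': array([0.5512, 0.1412, 0.1361]), 'eef_rot': array([-178.3949,    0.0069,  108.2613]), 'contact_force': array([-0.1461, -0.7004, -2.0735]), 'moment': array([ 0.0548, -0.1126,  0.0107]), 'gripper_width': 0.043177042663985414}
```

View pics/w4.png

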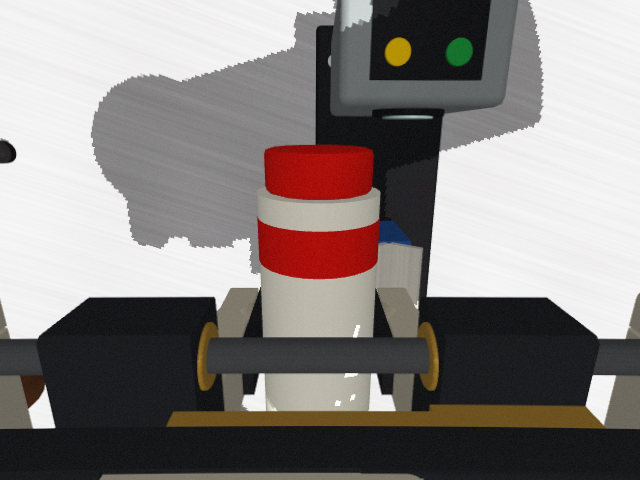

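```bash
python3 - <<'E'
from h import *
np.set_printoptions(precision=4,suppress=True)
a=cv2.imread('pics/w4.png');cv2.imwrite('pics/w4c.png',cv2.resize(a[0:310,300:540],None,fx=2.5,fy=1.93*1))
def s(p,y): return p
L=plane('wrist',[[317,60],[317,180]],.008);Rr=plane('wrist',[[440,150],[430,260]],.008)
print(L,Rr)
def ang(q): d=q[1]-q[0];return np.degrees(np.arctan2(d[1],d[0]))
print(ang(L),ang(Rr))
th=np.radians(17.8);n=np.array([-np.sin(th),np.cos(th),0])
print('lateral (n.) L,R', L@n,Rr@n,'mid',(L@n).mean()/2+(Rr@n).mean()/2)
for c in([.5656,.1897,0],[.5656,.1925,0]): print('V est',np.array(c)@n)
for c in([.6243,.2081,0],[.6243,.2113,0]): print('base est',np.array(c)@n)
E
```

```text
[[0.4362 0.1024 0.008 ]
 [0.513  0.1275 0.008 ]] [[0.4652 0.2049 0.008 ]
 [0.5446 0.2303 0.008 ]]
18.12900762146411 17.716890897888735
lateral (n.) L,R [-0.0359 -0.0354] [0.0529 0.0528] mid 0.008593780803288958
V est 0.007717681316051163
V est 0.01038364361572915
base est 0.007292547741172228
base est 0.010339361797947052
```

View pics/w4c.png

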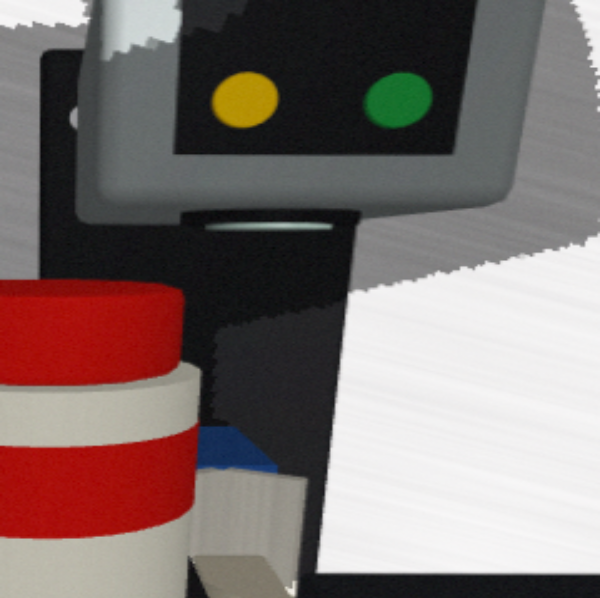

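```bash
python3 - <<'E'
from h import *
np.set_printoptions(precision=4,suppress=True)
th=np.radians(17.8);A=np.array([[np.cos(th),np.sin(th),0],[-np.sin(th),np.cos(th),0],[0,0,1]])
print(plane('wrist',[[422.8,247.7]],.081)@A.T)
E
```

```text
[[0.5571 0.0258 0.081 ]]
```

Emit:
step_arm:
  deltas:
    - [0,0,0,0,0,-10,-0.6]
    - [-0.014,0,0.007,10,7,0,-0.6]
    - [-0.014,0,0,16,11,0,-0.6]
    - [0,0,0,16,11,0,-0.6]
    - [0,0,0,0,0,0,-0.6]

```text
time_s: 6.7
tcp_pos: [0.5678, 0.194, 0.1467]
eef_rot: [179.8, 0.0, 107.3]
contact_force: [0.1, 0.3, -2.9]
gripper_width: 0.0436
```

```bash
python3 - <<'E'
from h import *
np.set_printoptions(precision=4,suppress=True)
print(r.get_state())
a=r.capture("wrist")[:,:,::-1]
cv2.imwrite("pics/w5.png",a)
a=r.capture("scene")[:,:,::-1]
cv2.imwrite("pics/s5.png",a)
E
```

```text
{'time_s': 6.7, 'joints': array([  37.5371,   17.0662,  -15.4775,    0.0669,  -57.3102, -110.3043]), 'qd': array([-0.023 , -0.7413, -1.2015, -0.1614, -0.1044, -0.1936]), 'joint_torque': array([ -0.0718, -51.3946,  27.0786,   6.5081,  -0.0855,  -0.2066]), 'tcp_pos': array([0.5678, 0.194 , 0.1467]), 'eef_rot': array([179.8433,   0.0022, 107.2688]), 'contact_force': array([ 0.1413,  0.3187, -2.9161]), 'moment': array([ 0.0138,  0.0421, -0.019 ]), 'gripper_width': 0.04361853183146065}
```

View pics/w5.png

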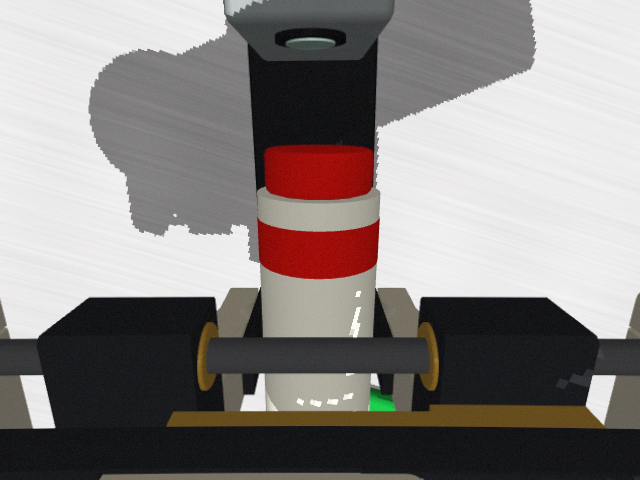

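View pics/s5.png

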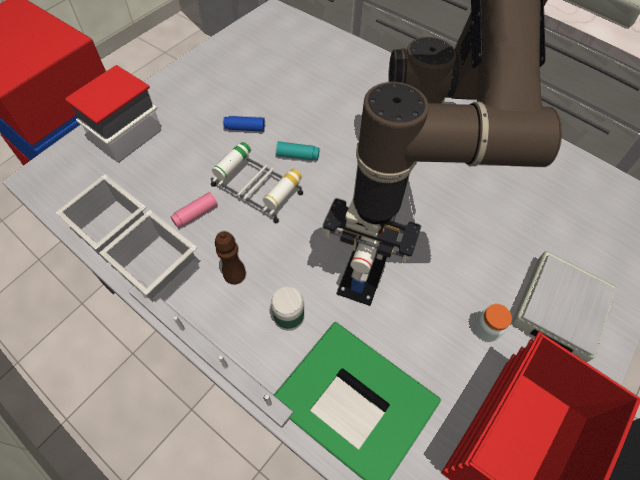

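```bash
python3 - <<'E'
from h import *
np.set_printoptions(precision=4,suppress=True)
im=cv2.imread('pics/w5.png');g=cv2.cvtColor(im,cv2.COLOR_BGR2GRAY).astype(int)
for y in(75,100,125,140): 
    print(y,[ (x,g[y,x]) for x in list(range(245,258,1))],[ (x,g[y,x]) for x in range(370,384)])
E
```

```text
75 [(245, np.int64(121)), (246, np.int64(120)), (247, np.int64(120)), (248, np.int64(111)), (249, np.int64(73)), (250, np.int64(10)), (251, np.int64(13)), (252, np.int64(17)), (253, np.int64(15)), (254, np.int64(18)), (255, np.int64(18)), (256, np.int64(17)), (257, np.int64(14))] [(370, np.int64(18)), (371, np.int64(20)), (372, np.int64(21)), (373, np.int64(15)), (374, np.int64(18)), (375, np.int64(18)), (376, np.int64(56)), (377, np.int64(110)), (378, np.int64(125)), (379, np.int64(126)), (380, np.int64(121)), (381, np.int64(124)), (382, np.int64(121)), (383, np.int64(120))]
100 [(245, np.int64(122)), (246, np.int64(123)), (247, np.int64(123)), (248, np.int64(126)), (249, np.int64(126)), (250, np.int64(109)), (251, np.int64(32)), (252, np.int64(12)), (253, np.int64(15)), (254, np.int64(17)), (255, np.int64(16)), (256, np.int64(16)), (257, np.int64(22))] [(370, np.int64(21)), (371, np.int64(22)), (372, np.int64(22)), (373, np.int64(16)), (374, np.int64(19)), (375, np.int64(35)), (376, np.int64(110)), (377, np.int64(123)), (378, np.int64(125)), (379, np.int64(122)), (380, np.int64(124
[... 548 characters left out ...]
 (379, np.int64(130)), (380, np.int64(123)), (381, np.int64(122)), (382, np.int64(121)), (383, np.int64(152))]
140 [(245, np.int64(121)), (246, np.int64(124)), (247, np.int64(123)), (248, np.int64(122)), (249, np.int64(121)), (250, np.int64(123)), (251, np.int64(124)), (252, np.int64(115)), (253, np.int64(61)), (254, np.int64(10)), (255, np.int64(20)), (256, np.int64(21)), (257, np.int64(17))] [(370, np.int64(21)), (371, np.int64(22)), (372, np.int64(17)), (373, np.int64(18)), (374, np.int64(58)), (375, np.int64(123)), (376, np.int64(127)), (377, np.int64(124)), (378, np.int64(168)), (379, np.int64(230)), (380, np.int64(234)), (381, np.int64(234)), (382, np.int64(234)), (383, np.int64(234))]
```

```bash
python3 - <<'E'
from h import *
np.set_printoptions(precision=4,suppress=True)
L=plane('wrist',[[248.9,75],[250.6,100],[252,125],[252.9,140]],.008);Rr=plane('wrist',[[376.2,75],[375.3,100],[374.5,125],[374,140]],.008)
for q in(L,Rr):
    d=q[-1]-q[0];print(np.degrees(np.arctan2(d[1],d[0])))
for a in(17.5,17.8):
    th=np.radians(a);A=np.array([[np.cos(th),np.sin(th),0],[-np.sin(th),np.cos(th),0],[0,0,1]])
    print((L@A.T)[:,1],(Rr@A.T)[:,1],((L+Rr)/2@A.T)[:,1].mean(),tool()[1]@A.T)
    print('extrapolated')
E
```

```text
17.96220625484142
17.881686499363102
[-0.0355 -0.0352 -0.0352 -0.0351] [0.0537 0.0538 0.054  0.054 ] 0.009315757838902879 [0.5985 0.013  0.1463]
extrapolated
[-0.038  -0.0379 -0.0379 -0.0379] [0.0512 0.0512 0.0512 0.0512] 0.006628413565300554 [0.5985 0.0098 0.1463]
extrapolated
```

Emit:
step_arm:
  deltas:
    - [0,0,-0.01,-2,-1,0,-0.6]
    - [0,0,0,0,0,12,-0.6]
    - [0,0,0,0,0,12,-0.6]
    - [0,0,0,0,0,12,-0.6]
    - [0,0,0,0,0,8,-0.6]
    - [0,0,0,0,0,0,-0.6]

```text
time_s: 7.4
tcp_pos: [0.5652, 0.1888, 0.0968]
eef_rot: [-179.9, 0.1, 107.8]
contact_force: [0.3, -0.9, -1.8]
gripper_width: 0.0435
```

```bash
cat >st.py <<'E'
from h import *
np.set_printoptions(precision=4,suppress=True)
th=np.radians(17.85);A=np.array([[np.cos(th),np.sin(th),0],[-np.sin(th),np.cos(th),0],[0,0,1]])
s=r.get_state();print('cradle frame tcp',A@s['tcp_pos'],'force',A@s['contact_force'],'mom',A@s['moment'],'rot',s['eef_rot'],'t',s['time_s'],s['gripper_width'])
E
python3 st.py
```

```text
cradle frame tcp [0.5959 0.0065 0.0968] force [ 0.0544 -0.9282 -1.7834] mom [ 0.0107 -0.0475 -0.0296] rot [-179.8764    0.0534  107.8043] t 7.4 0.043520058007301306
```

Emit:
step_arm:
  deltas:
    - [0,0,0,1,1,7,-0.6]
    - [0,0,0,0,0,6,-0.6]
    - [0,0,0,0,0,2,-0.6]
    - [0,0,0,0,0,0,-0.6]

```text
time_s: 7.8
tcp_pos: [0.5663, 0.1901, 0.0804]
eef_rot: [-179.9, 0.1, 107.8]
contact_force: [-0.5, -0.2, -2.4]
gripper_width: 0.0432
```

```bash
python3 st.py
```

```text
cradle frame tcp [0.5973 0.0074 0.0804] force [-0.5183 -0.0604 -2.4437] mom [0.073  0.0213 0.0092] rot [-179.8757    0.0706  107.8009] t 7.8 0.043202666686901495
```

Emit:
step_arm:
  deltas:
    - [0,0,0,0,0,1.5,-0.6]
    - [0,0,0,0,0,1,-0.6]

```text
time_s: 8.0
tcp_pos: [0.5668, 0.1906, 0.0788]
eef_rot: [-180.0, 0.0, 107.8]
contact_force: [-2.0, 2.6, 3.4]
gripper_width: 0.0433
```

```bash
python3 st.py
```

```text
cradle frame tcp [0.598  0.0077 0.0788] force [-1.1519  3.0816  3.3781] mom [0.9755 0.6405 0.026 ] rot [-179.9759    0.042   107.82  ] t 8.0 0.0432598581851231
```

Emit:
step_arm:
  deltas:
    - [0,0,0,1,0,0.5,-0.6]
    - [0,0,0,0.5,0,1,-0.6]

```text
time_s: 8.2
tcp_pos: [0.5669, 0.1917, 0.0785]
eef_rot: [180.0, 0.1, 107.9]
contact_force: [-1.8, -5.5, 9.4]
gripper_width: 0.0426
```

```bash
python3 st.py
```

```text
cradle frame tcp [0.5984 0.0087 0.0785] force [-3.4149 -4.6404  9.3592] mom [-1.6483  1.2286  0.0042] rot [179.9678   0.0962 107.8549] t 8.2 0.04263010300447989
```

Emit:
step_arm:
  deltas:
    - [0,0,0,-0.4,-0.5,1,-0.6]
    - [0,0,0,-0.2,-0.3,1,-0.6]
    - [0,0,0,0,-0.2,1,-0.6]

```text
time_s: 8.5
tcp_pos: [0.5672, 0.1914, 0.0784]
eef_rot: [179.8, 0.1, 107.9]
contact_force: [-2.7, -1.4, 7.0]
gripper_width: 0.043
```

```bash
python3 st.py
```

```text
cradle frame tcp [0.5985 0.0083 0.0784] force [-2.9998 -0.5303  7.0189] mom [-0.128   1.2583  0.0668] rot [179.7632   0.0804 107.933 ] t 8.5 0.04303981025388703
```

Emit:
step_arm:
  deltas:
    - [0,0,0,0,-0.4,1.5,-0.6]
    - [0,0,0,0,-0.4,1.5,-0.6]
    - [0,0,0,0,-0.4,1.5,-0.6]

```text
time_s: 8.8
tcp_pos: [0.5673, 0.1914, 0.0783]
eef_rot: [179.5, 0.1, 108.1]
contact_force: [-3.5, -1.0, 8.8]
gripper_width: 0.0433
```

```bash
python3 st.py; python3 - <<'E'
from h import *
cv2.imwrite("pics/w6.png",r.capture("wrist")[:,:,::-1])
b=r.capture("scene")[:,:,::-1];cv2.imwrite("pics/s6.png",cv2.resize(b[180:310,310:440],None,fx=4.5,fy=4.5,interpolation=cv2.INTER_CUBIC))
E
python3 st.py
```

```text
cradle frame tcp [0.5987 0.0083 0.0783] force [-3.6848  0.1135  8.7527] mom [0.0963 1.5682 0.0685] rot [179.5108   0.1032 108.0562] t 8.8 0.04334384965496549
cradle frame tcp [0.5987 0.0083 0.0783] force [-3.746   0.1886  9.5127] mom [0.0393 1.4151 0.0917] rot [179.5094   0.1036 108.0597] t 8.9 0.04328351982912837
```

View pics/s6.png

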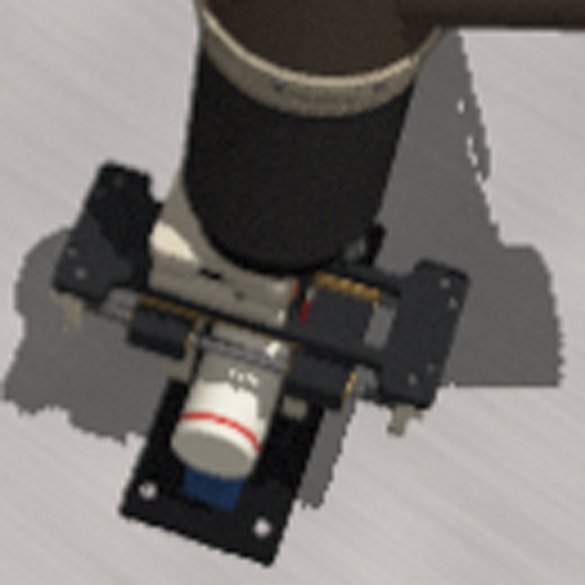

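View pics/w6.png

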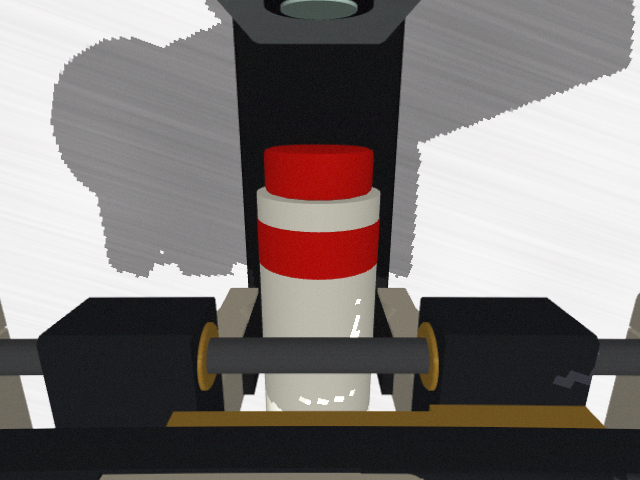

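Emit:
step_arm:
  deltas:
    - [0.006,0,0.003,0,-0.8,1.8,-0.6]
    - [0.004,0,0.001,0,-0.8,1.8,-0.6]

```text
time_s: 9.1
tcp_pos: [0.5672, 0.1914, 0.0783]
eef_rot: [179.8, 0.1, 107.9]
contact_force: [-4.3, -1.3, 11.9]
gripper_width: 0.0434
```

```bash
python3 st.py
```

```text
cradle frame tcp [0.5986 0.0083 0.0783] force [-4.4952  0.091  11.9155] mom [0.0253 1.4058 0.2322] rot [179.8465   0.116  107.9403] t 9.1 0.04337785202215932
```

```bash
python3 - <<'E'
from h import *
for i in range(4): b=r.capture("top")
E
python3 st.py
```

```text
cradle frame tcp [0.5986 0.0083 0.0783] force [-4.6969 -0.2747 11.5766] mom [0.0076 1.4122 0.2157] rot [179.8343   0.1119 107.9392] t 9.3 0.042850501567822365
```

The push is steady: about 14 N down including the tube's weight, with almost no sideways load. I'll hand it in now.

```bash
python3 - <<'E'
from plant import r
print(r.close_job())
E
python3 st.py
```

```text
the job is handed in; nothing more can be done
None
the job is handed in; nothing more can be done
```

I took the red-capped tube from the middle place of the rack and laid it in the V, cap towards the reader. I handed the job in at 9.3 s, still gripping the tube (35 N set) and pressing it down. No verdict is reported, so the success conditions themselves are unconfirmed.

**Last checks:**
- **Height:** the grasp point was 97.1 mm above the counter, against 97 mm for a seated tube.
- **Position:** by my camera estimates the tube was about 1.5 mm off centre along the cradle. Its yaw was within 0.1° of the cradle's, and the tilt was about 0.2°.
- **Push:** about 14 N down including the tube's weight, which works out at about 8 N on each face. It held steady over 0.2 s.
- **Sideways load:** under 0.3 N.
- **Other objects:** the two other tubes, the mill, the tin and the jar looked undisturbed in the scene picture taken over the cradle, before the final lowering. I did not re-measure them.

**Disagreements:**
- **Cradle position:** the camera estimates of the cradle's sideways position differed by about 3 mm, so I centred the tube using the contact forces. The tool ended 0.5 to 1 mm from my combined camera estimate.
- **Leftover load:** a force of about 4.6 N along the V and a moment of about 1.4 N m remained at the end. The tube was not moving, so I left them.

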